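Shake clay balls over both halves of a drying tray

TASK

Pick up the full shaker (orange handle) and shake its six clay balls out onto the empty wooden drying tray, spread over both halves of it: every ball must end in the tray, with at least two in each half. Then stand the shaker upright on the table again and let go; leave the empty shaker with the blue handle where it is.

Things in the scene. Friction and masses are not known exactly. Their poses are not given: they have to be found in the camera images.
- shaker: Full shaker: flat aluminium box 108 (x) by 82 (y) by 36 mm high, clear top, 0.25 kg. Origin: centre of its underside, z up. Orange handle bar over its middle, along x: 80 mm long, 18 wide, 56 to 72 mm above the underside; pinch it across y from above. Level and moved gently, it keeps its balls. With the outlet end tipped 35 to 45 degrees down they roll to it; levelling stops the flow.
- outlet (a point): The shaker's outlet, at the floor of its -x end wall (starts roughly facing the robot): x -54, z +6 mm from the shaker's origin, same axes. A gap 34 mm wide, 30 high, with a 4 mm ramp (15 degrees) as a sill. When tipped, balls in line with the gap fall out; those beside it stay behind the end wall until the shaker is shaken side to side (its y) by some 40 mm.
- shaker_empty: A second shaker of the same shape and size, empty, with a blue handle; a bystander. Origin: centre of its underside. The two shakers stand on the robot's right, about 10 mm or more apart, either one nearer.
- tray: Empty drying tray, fixed: 200 (x) by 280 mm (y). Origin: centre of its underside. Pale mesh floor 10 mm above the table; wooden frame 10 mm thick, top 34 mm above the table; a like lath along its x axis (y = 0) splits it into two halves, each 180 by 125 mm inside. Another tray, already full, lies beyond. Nothing near is over 125 mm high but a 170 mm bottle at the far right.
- ball1: A brown clay ball, 22 mm across, 11 g, one of the six that start inside the full shaker. Origin: its centre (its axes turn as it rolls). Lying in the tray its centre is 21 mm above the table; a ball rolls on a little where it lands and the frame stops it.
- ball2: Another clay ball, the same as ball1, also starting in the full shaker; origin at its centre.
- ball3: Another clay ball, the same as ball1, also starting in the full shaker; origin at its centre.
- ball4: Another clay ball, the same as ball1, also starting in the full shaker; origin at its centre.
- ball5: Another clay ball, the same as ball1, also starting in the full shaker; origin at its centre.
- ball6: Another clay ball, the same as ball1, also starting in the full shaker; origin at its centre.

How it is judged (in metres and radians):
On the way:
1. the full shaker is lifted clear of the table (height (world z) of shaker above 0.04 m), for 0.2 s.
At the end, for the whole second after the job is handed in: All six balls lie at rest on the floor of the empty tray, inside its frame, at least two of them in each half; the full shaker's box stands upright (within 10 degrees) and still on the table itself, released; the empty shaker has not been moved more than 40 mm (x of ball1 in the frame of tray between -0.095 and 0.095 m and y of ball1 in the frame of tray between -0.135 and 0.135 m and z of each of ball1, ball2, ball3, ball4, ball5, ball6 in the frame of tray below 0.032 m and x of ball2 in the frame of tray between -0.095 and 0.095 m and y of ball2 in the frame of tray between -0.135 and 0.135 m and x of ball3 in the frame of tray between -0.095 and 0.095 m and y of ball3 in the frame of tray between -0.135 and 0.135 m and x of ball4 in the frame of tray between -0.095 and 0.095 m and y of ball4 in the frame of tray between -0.135 and 0.135 m and x of ball5 in the frame of tray between -0.095 and 0.095 m and y of ball5 in the frame of tray between -0.135 and 0.135 m and x of ball6 in the frame of tray between -0.095 and 0.095 m and y of ball6 in the frame of tray between -0.135 and 0.135 m and (y of each of ball2, ball1 in the frame of tray above 0.005 m or y of each of ball3, ball1 in the frame of tray above 0.005 m or y of each of ball3, ball2 in the frame of tray above 0.005 m or y of each of ball4, ball1 in the frame of tray above 0.005 m or y of each of ball4, ball2 in the frame of tray above 0.005 m or y of each of ball4, ball3 in the frame of tray above 0.005 m or y of each of ball5, ball1 in the frame of tray above 0.005 m or y of each of ball5, ball2 in the frame of tray above 0.005 m or y of each of ball5, ball3 in the frame of tray above 0.005 m or y of each of ball5, ball4 in the frame of tray above 0.005 m or y of each of ball6, ball1 in the frame of tray above 0.005 m or y of each of ball6, ball2 in the frame of tray above 0.005 m or y of each of ball6, ball3 in the frame of tray above 0.005 m or y of each of ball6, ball4 in the frame of tray above 0.005 m or y of each of ball6, ball5 in the frame of tray above 0.005 m) and (y of each of ball2, ball1 in the frame of tray below -0.005 m or y of each of ball3, ball1 in the frame of tray below -0.005 m or y of each of ball3, ball2 in the frame of tray below -0.005 m or y of each of ball4, ball1 in the frame of tray below -0.005 m or y of each of ball4, ball2 in the frame of tray below -0.005 m or y of each of ball4, ball3 in the frame of tray below -0.005 m or y of each of ball5, ball1 in the frame of tray below -0.005 m or y of each of ball5, ball2 in the frame of tray below -0.005 m or y of each of ball5, ball3 in the frame of tray below -0.005 m or y of each of ball5, ball4 in the frame of tray below -0.005 m or y of each of ball6, ball1 in the frame of tray below -0.005 m or y of each of ball6, ball2 in the frame of tray below -0.005 m or y of each of ball6, ball3 in the frame of tray below -0.005 m or y of each of ball6, ball4 in the frame of tray below -0.005 m or y of each of ball6, ball5 in the frame of tray below -0.005 m) and height (world z) of shaker below 0.006 m and angle between shaker's own z axis and vertical below 0.17 rad and linear speed of shaker below 0.02 m/s and linear speed of each of ball1, ball2, ball3, ball4, ball5, ball6 below 0.03 m/s); the robot touches nothing.
It fails at once if the empty shaker is moved more than 40 mm (distance of shaker_empty from where it was at the start of the episode above 0.04 m).
It also fails if it takes over 58 s, if anything falls off the work surface, if the arm or the gripper's body presses on something with over 40 N, if the wrist force passes 120 N, or if a joint passes its speed limit or range.

ROBOT

A 7-joint arm with a two-finger parallel gripper is mounted at the origin on the work surface. World frame = base frame: x ahead of the robot, y to its left, z up, the work surface at z = 0. Lengths are in mm, angles in rad, forces in N, time in s.
With the tool pointing down it reaches from about 350 to 900 mm from the base axis. Payload 19.9 kg.
Tool frame: the origin (TCP) lies between the finger pads; the fingertips stand 14 mm ahead of it and the grasp point (between the pads) lies 5 mm behind it; z points along the fingers, x is the direction in which the jaws open and shut, and the axes are right-handed (so a half turn about z gives the same grasp; the last joint's range is limited). The gripper opens to 94 mm and grips with 3 to 60 N. Pads are 16 mm wide; open, the fingers measure 119 mm over their backs; the gripper's body (75 mm by 177 mm) begins 78 mm behind the grasp point.
Start: joints at [-1.313, 0.417, -0.01, 1.614, 0.005, 1.111, -0.053], TCP at [183.973, 597.289, 219.425] pointing down, gripper open.
Joint ranges: [-2.81, 2.81], [-0.39, 2.02], [-1.27, 1.25], [0.06, 2.57], [-1.19, 4.33], [0.19, 2], [-2.82, 2.82]. Speed limits (rad/s): [1.89, 1.89, 2.39, 2.39, 3.01, 3.01, 3.01].

INTERFACE

Orientations are given as a rotation vector (axis times angle).
In Python, from station import bot, imaging gives the robot as it stands. The module is installed in compiled form; this text tells all that it offers.
- The arm moves only by the shell command python3 -m creep 'ROWS'. ROWS is JSON, a list of rows, each a list of 3 entries, a list of its own where there are three numbers: the opening, from 0 (shut) to 1 (fully open), then the shift along the tool's x, y, z as a fraction of full scale, then the turn about the tool's z as a fraction of full scale. A call has 1 to 20 rows; each row is the pose to reach, as a shift and turn from the pose commanded when the call began, along the tool's axes at that moment; what a row does not reach only later rows make up. Full scale, the value 1, is 0.15 m for a shift and 45 degrees for a turn. A row lasts 1/10 s, in which the tool goes at most 50 mm and 8.59 degrees, less where a joint would pass 70% of its speed; a pose out of reach is approached as far as the arm can. A call with a number of a shift or a turn outside -1 to 1 is refused whole. A call with a gripper value outside its range is refused whole. The fingers move at their own pace and stop on an object; the grip force is fixed at half the most. Time passes only in rows, so rows that repeat a pose let the fingers close. It gives the time, the measured TCP pose, the force and the opening at its end, in the units of the state.
- bot.state(): the state, without advancing time (a new reading comes with each control period).
- imaging.camera(name): name is "side" or "top" or "wrist"; returns a dict with "frame" (384x512x3 uint8, blue, green, red), "camera_matrix" (3x3 intrinsics, pixels), "extrinsics" (4x4, takes a point from world to camera coordinates). Camera axes: x right, y down, z forward; pixel columns grow to the right and rows downward; lengths in mm; the calibration is good to about 2 mm. A picture is of the moment at which its call begins. There is no depth.
- bot.close_job(): hands the job in, once; it reports no verdict.
Trained networks look in a picture, given as the dict that the camera call returned (one of the last four; its "shot" number tells which), for a name from the list of things; names that differ only in an ending like _2 or _b are one class to them, and where a whole thing is asked for, a point or a joint stands for the part that bears it (a point fixed in the world has none). Each returns a list of dicts, best first, with "conf" (0 to 1); they miss things now and then, are a little off and sometimes report something else, mostly with a low value. They report only what shows in the picture. A call takes as long as a camera call.
- imaging.outline_of(thing, picture): "pixels" (384x512 bool, what is visible of it).
- imaging.landmark_of(thing, picture): "xyz" ([x, y, z] in mm, in world coordinates, good to about 4 mm: a listed point, or the origin of a listed thing).
The state is a dict: "time": time; "joint_positions": joint angles; "joint_vel": joint speeds; "tau": joint torques, N m; "eef_pos": TCP position; "ee_rot": TCP orientation; "ft_force": force on the tool from outside, world axes, zero at the start; "wrist_torque": the same for the moment, N m; "opening": opening from 0.0 (shut) to 1.0 (fully open).
Only numpy, scipy, OpenCV 4.12 (cv2) and the standard library are available. Lean on these libraries where they do the work, as an engineer would, in place of code of your own. Each camera call takes 0.05 s, during which the arm holds its last target.

## Working session

There is one attempt and no reset: what is moved stays moved. The work goes in short steps, Python scripts to look and compute and a shell command to move; the robot and the scene stay as the last step left them, time stands still between calls to the robot, and variables do not carry over. Pictures are saved under pics/ and viewed, and the job is handed in when it is done.

```bash
mkdir -p pics
cat > h.py <<'E'
import numpy as np, cv2
from station import bot, imaging
from scipy.spatial.transform import Rotation as R
def proj(p,X):
    c=p["extrinsics"]@np.append(X,1); q=p["camera_matrix"]@c[:3]; return q[:2]/q[2]
def ray(p,uv,z):
    E=p["extrinsics"];Rm=E[:3,:3];t=E[:3,3];o=-Rm.T@t
    d=Rm.T@np.linalg.inv(p["camera_matrix"])@np.array([uv[0],uv[1],1.]); return o+d*(z-o[2])/d[2]
def save(p,n,crop=None,s=1):
    f=p["frame"]
    if crop: f=f[crop[1]:crop[3],crop[0]:crop[2]]
    cv2.imwrite("pics/%s.png"%n,cv2.resize(f,None,fx=s,fy=s,interpolation=cv2.INTER_CUBIC))
E
python3 - <<'E'
from h import *
s=bot.state();print(s["eef_pos"],R.from_rotvec(s["ee_rot"]).as_matrix().round(3).tolist(),s["opening"],s["time"])
for n in["top","side"]:
    p=imaging.camera(n);save(p,n+"0",s=1.5)
    for t in["shaker","shaker_empty","outlet","tray","ball1"]:
        print(n,t,[(np.round(d["xyz"],0).tolist(),round(d["conf"],2)) for d in imaging.landmark_of(t,p)][:4])
print(bot.state()["time"])
E
```

```text
[183.88662339 596.97310523 218.83041605] [[0.294, 0.956, -0.0], [0.956, -0.294, -0.001], [-0.001, 0.0, -1.0]] 0.9996630952270021 0.0
top shaker [([621.0, -278.0, 2.0], 0.85)]
top shaker_empty [([444.0, -183.0, -4.0], 0.86)]
top outlet [([568.0, -292.0, 5.0], 0.8)]
top tray [([473.0, 143.0, 1.0], 0.75)]
top ball1 []
side shaker [([621.0, -277.0, 2.0], 0.98)]
side shaker_empty [([444.0, -184.0, 0.0], 0.62)]
side outlet [([569.0, -295.0, 9.0], 0.81)]
side tray [([476.0, 140.0, -1.0], 0.96)]
side ball1 []
0.6
```

View pics/top0.png

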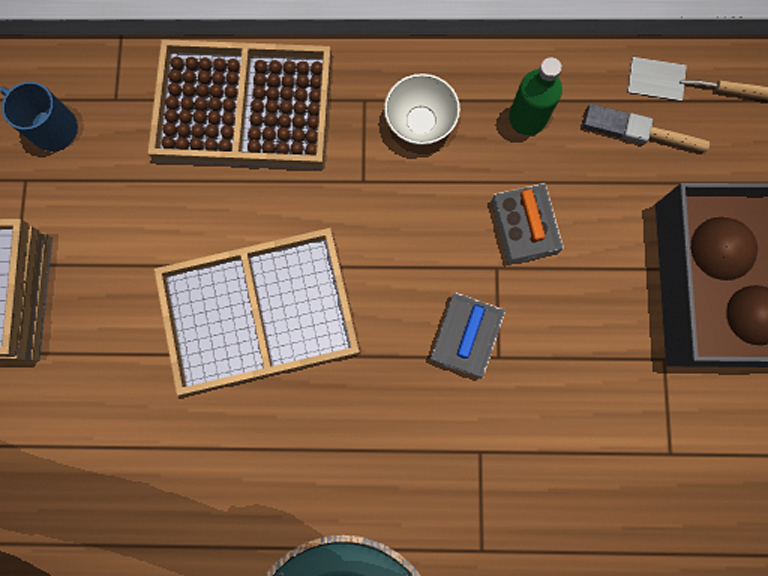

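View pics/side0.png

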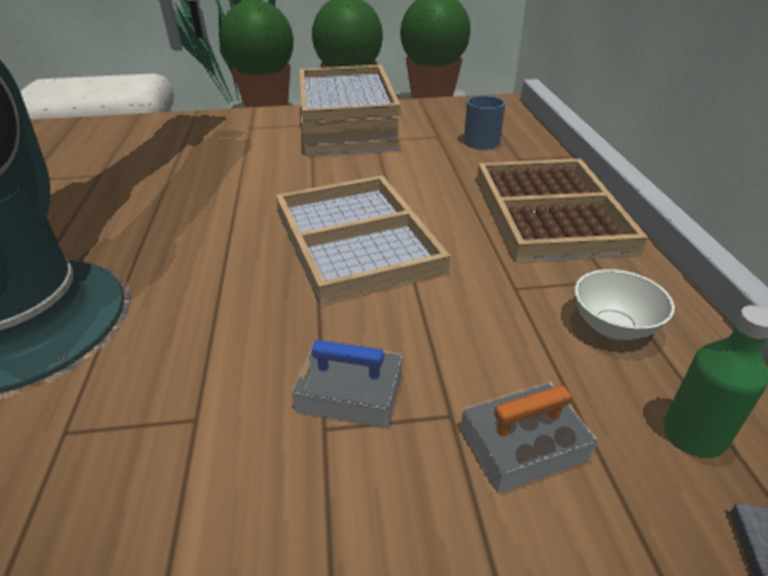

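Run:
```python
from h import *
p=imaging.camera("top")
hsv=cv2.cvtColor(p["frame"],cv2.COLOR_BGR2HSV)
m=((hsv[...,0]>5)&(hsv[...,0]<14)&(hsv[...,1]>205)&(hsv[...,2]>150)).astype(np.uint8)
n,l,st,c=cv2.connectedComponentsWithStats(m);print(st[1:][st[1:,4]>40])
k=1+np.argmax(st[1:,4]);ys,xs=np.where(l==k)
P=np.array([ray(p,(x,y),72)[:2] for x,y in zip(xs,ys)])
r=cv2.minAreaRect(P.astype(np.float32));print("handle",r,P.mean(0))
for t,z in[("tray",34),("shaker",36),("shaker_empty",36)]:
    o=imaging.outline_of(t,p)[0];ys,xs=np.where(o["pixels"])
    P=np.array([ray(p,(x,y),z)[:2] for x,y in zip(xs,ys)],np.float32)
    print(t,o["conf"],cv2.minAreaRect(P),cv2.boxPoints(cv2.minAreaRect(P)).round().tolist())
p=imaging.camera("side")
hsv=cv2.cvtColor(p["frame"],cv2.COLOR_BGR2HSV)
```

```text
[[348 126  15  33 143]]
handle ((619.4517211914062, -279.2235412597656), (76.75016784667969, 15.38424015045166), 12.946943283081055) [ 623.78807571 -278.79380999]
tray 0.68 ((474.79644775390625, 139.6301727294922), (205.3721923828125, 281.2264099121094), 14.127856254577637) [[341.0, 251.0], [410.0, -22.0], [609.0, 28.0], [540.0, 301.0]]Traceback (most recent call last):
  File "<stdin>", line 10, in <module>
IndexError: list index out of range
```

```bash
python3 -m creep '[[1,[-1,0.95,0],-0.68],[1,[-1,0.95,0],-0.68],[1,[-1,0.95,0],-0.68],[1,[-1,0.95,0],-0.68],[1,[-1,0.95,0],-0.68],[1,[-1,0.95,0],-0.68]]'; python3 -c "
from h import *
s=bot.state();M=R.from_rotvec(s['ee_rot']).as_matrix();print(M.round(3).tolist(),s['eef_pos'],s['time'])
print(M.T@(np.array([620.5,-279,200])-s['eef_pos'])/150)"
```

```text
time: 1.35
eef_pos: [277.0, 410.9, 219.9]
ee_rot: [1.949, 2.463, 0.001]
ft_force: [-0.7, 0.6, -0.6]
opening: 0.998
[[-0.23, 0.973, 0.001], [0.973, 0.23, 0.001], [0.0, 0.001, -1.0]] [277.0002396  410.94363973 219.91012475] 1.35
[-5.00288305  1.17134539  0.13177864]
```

```bash
for i in 1; do python3 -m creep '[[1,[-1,0.5,0],0],[1,[-1,0.5,0],0],[1,[-1,0.5,0],0],[1,[-1,0.5,0],0]]';python3 -m creep '[[1,[-1,0.35,0],0],[1,[-1,0.35,0],0],[1,[-1,0.35,0],0],[1,[-1,0.35,0],0]]';python3 -m creep '[[1,[-1,0.3,0],0],[1,[-1,0.3,0],0],[1,[-1,0.3,0],0],[1,[-1,0.3,0],0]]'; done;python3 -m creep '[[1,[-1,0,0],0],[1,[-1,0,0],0],[1,[-1,0,0],0],[1,[-1,0,0],0]]'; python3 -c "
from h import *
s=bot.state();M=R.from_rotvec(s['ee_rot']).as_matrix();print(M.round(3).tolist(),s['eef_pos'],s['time'])
print(M.T@(np.array([620.5,-279,59])-s['eef_pos'])/150)"
```

```text
time: 1.75
eef_pos: [386.1, 281.6, 219.6]
ee_rot: [1.949, 2.463, 0.0]
ft_force: [-0.7, 1.3, 1.0]
opening: 1.002
time: 2.15
eef_pos: [472.5, 146.9, 219.6]
ee_rot: [1.951, 2.461, -0.0]
ft_force: [-1.1, 0.0, 0.3]
opening: 1.001
time: 2.55
eef_pos: [550.9, 11.0, 219.3]
ee_rot: [1.95, 2.461, -0.002]
ft_force: [-1.6, 0.6, -0.9]
opening: 0.997
time: 2.95
eef_pos: [584.5, -136.3, 219.2]
ee_rot: [1.952, 2.46, -0.003]
ft_force: [-0.4, 0.6, -0.3]
opening: 0.997
[[-0.227, 0.974, -0.0], [0.974, 0.227, -0.003], [-0.003, -0.001, -1.0]] [ 584.4849169  -136.29875616  219.15930048] 2.95
[-0.97819649  0.01854896  1.07029493]
```

Move above, lower to ~110 and check by camera.

```bash
python3 -m creep '[[1,[-0.98,0.02,0],0],[1,[-0.98,0.02,0.2],0],[1,[-0.98,0.02,0.4],0],[1,[-0.98,0.02,0.55],0],[1,[-0.98,0.02,0.55],0],[1,[-0.98,0.02,0.55],0]]'; python3 -c "
from h import *
s=bot.state();M=R.from_rotvec(s['ee_rot']).as_matrix();print(M.round(3).tolist(),s['eef_pos'],s['time'])
for n in ['wrist','side']:
    p=imaging.camera(n);save(p,n+'1',s=1.2)
    for t in['shaker','outlet']: print(n,t,[(np.round(d['xyz'],0).tolist(),round(d['conf'],2)) for d in imaging.landmark_of(t,p)][:3])
"
```

```text
time: 3.55
eef_pos: [621.7, -271.5, 136.9]
ee_rot: [-1.943, -2.467, -0.0]
ft_force: [0.5, 0.8, 1.5]
opening: 1.002
[[-0.234, 0.972, -0.001], [0.972, 0.234, 0.001], [0.001, -0.001, -1.0]] [ 621.74158181 -271.48397405  136.88668329] 3.55
wrist shaker []
wrist outlet [([570.0, -291.0, 5.0], 0.64)]
side shaker [([621.0, -279.0, 3.0], 0.85)]
side outlet [([569.0, -295.0, 4.0], 0.86)]
```

View pics/wrist1.png

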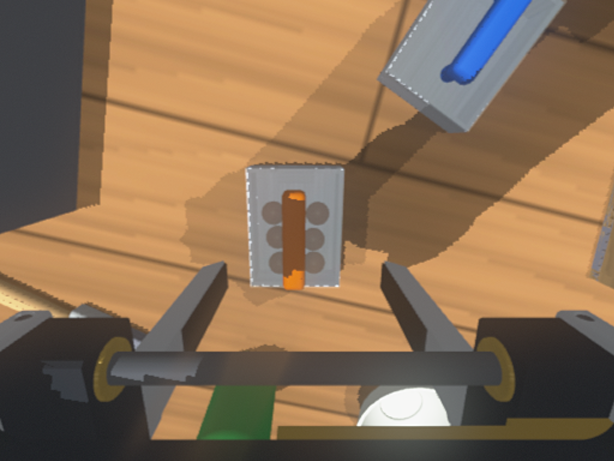

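View pics/side1.png

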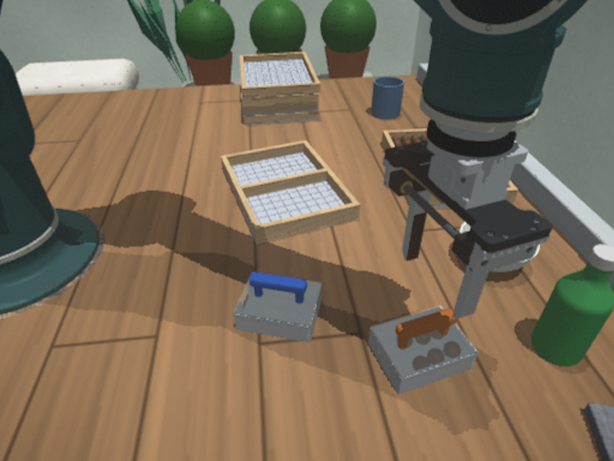

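```bash
python3 -m creep '[[1,[0,0,0],0],[1,[0,0,0],0]]'; python3 -c "
from h import *
s=bot.state();M=R.from_rotvec(s['ee_rot']).as_matrix();print(s['eef_pos'],s['time'])
print(M.T@(np.array([620.7,-278.8,59])-s['eef_pos'])/150)
p=imaging.camera('wrist');save(p,'wrist2')
hsv=cv2.cvtColor(p['frame'],cv2.COLOR_BGR2HSV)
m=((hsv[...,0]>5)&(hsv[...,0]<14)&(hsv[...,1]>190)).astype(np.uint8)
n,l,st,c=cv2.connectedComponentsWithStats(m);k=1+np.argmax(st[1:,4]);ys,xs=np.where(l==k)
P=np.array([ray(p,(x,y),72)[:2] for x,y in zip(xs,ys)],np.float32);print(st[k],cv2.minAreaRect(P))
"
```

```text
time: 4.05
eef_pos: [621.0, -273.4, 137.4]
ee_rot: [1.945, 2.467, 0.0]
ft_force: [-0.8, -0.5, 0.5]
opening: 0.998
[ 620.95461872 -273.35020346  137.43613462] 4.05
[-0.03479101 -0.01039661  0.52291176]
[246 162   4   1   4] ((582.888671875, -287.4137878417969), (3.3229589462280273e-05, 2.650148391723633), 13.450309753417969)
```

```bash
python3 -m creep '[[1,[-0.035,-0.01,0.2],0],[1,[-0.035,-0.01,0.4],0],[1,[-0.035,-0.01,0.52],0],[1,[-0.035,-0.01,0.52],0],[1,[-0.035,-0.01,0.52],0]]'; python3 -c "
from h import *
p=imaging.camera('wrist');save(p,'wrist3',s=1.2)"
```

```text
time: 4.6
eef_pos: [620.9, -279.2, 59.8]
ee_rot: [1.945, 2.466, -0.0]
ft_force: [0.1, 0.1, 1.1]
opening: 1.0
```

View pics/wrist3.png

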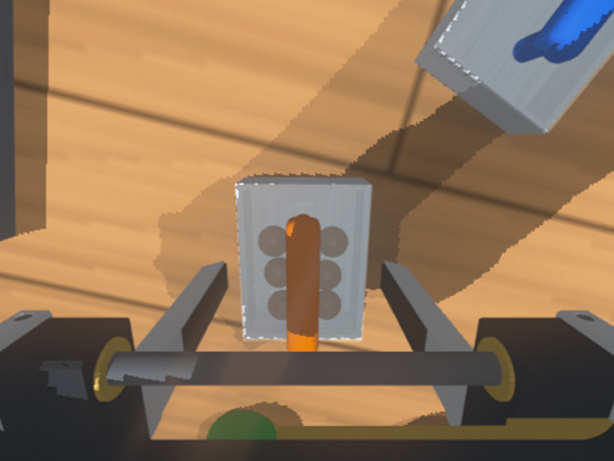

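```bash
python3 -m creep '[[0,[0,0,0],0],[0,[0,0,0],0],[0,[0,0,0],0],[0,[0,0,0],0],[0,[0,0,0],0],[0,[0,0,0],0]]' && python3 -m creep '[[0,[0,0,-0.02],0],[0,[0,0,-0.06],0],[0,[0,0,-0.12],0],[0,[0,0,-0.18],0],[0,[0,0,-0.26],0],[0,[0,0,-0.36],0],[0,[0,0,-0.46],0],[0,[0,0,-0.56],0],[0,[0,0,-0.63],0],[0,[0,0,-0.67],0],[0,[0,0,-0.67],0]]'; python3 -c "
from h import *
p=imaging.camera('wrist');save(p,'wrist4',s=1);q=imaging.camera('side');save(q,'side4',s=1.2)"
```

```text
time: 5.25
eef_pos: [620.6, -279.0, 59.0]
ee_rot: [1.945, 2.467, -0.0]
ft_force: [-0.1, 0.5, 0.3]
opening: 0.529
time: 6.35
eef_pos: [620.8, -279.1, 160.3]
ee_rot: [1.945, 2.466, 0.0]
ft_force: [-0.1, -0.2, 0.2]
opening: 0.004
```

View pics/wrist4.png

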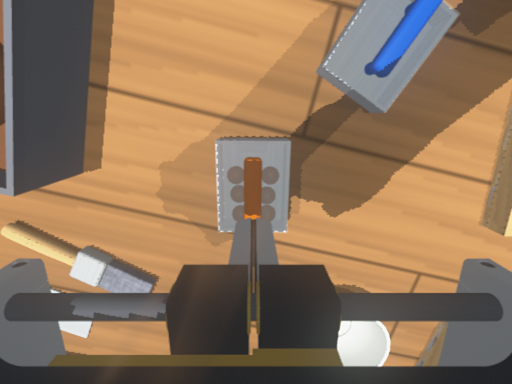

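View pics/side4.png

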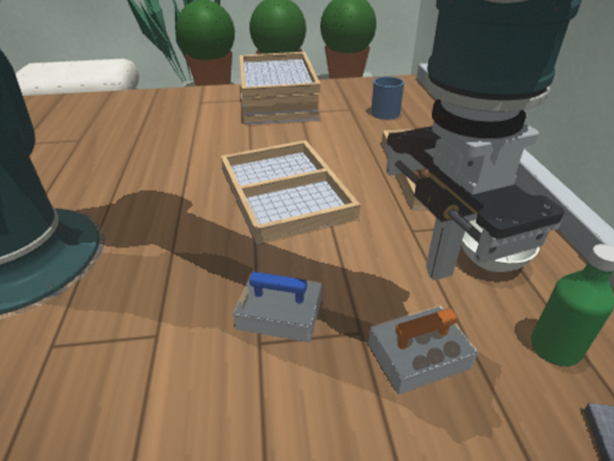

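```bash
python3 -m creep '[[1,[0,0,0],0],[1,[0,0,0],0],[1,[0,0,0],0],[1,[0,0,0],0],[1,[0,0,0],0],[1,[0,0,0.1],0],[1,[0,0,0.2],0],[1,[0,0,0.35],0],[1,[0,0,0.5],0],[1,[0,0,0.675],0],[1,[0,0,0.675],0],[1,[0,0,0.675],0]]'; python3 -c "
from h import *
p=imaging.camera('side')
for t in['shaker','outlet']: print(t,[(np.round(d['xyz'],0).tolist(),round(d['conf'],2)) for d in imaging.landmark_of(t,p)][:3])"
```

```text
time: 7.65
eef_pos: [620.2, -279.0, 57.8]
ee_rot: [-1.945, -2.466, 0.001]
ft_force: [0.1, -1.1, -0.2]
opening: 0.98
shaker [([626.0, -278.0, -0.0], 0.93)]
outlet [([572.0, -293.0, 9.0], 0.81), ([478.0, 143.0, -0.0], 0.38)]
```

```bash
python3 -m creep '[[0,[0,0,0],0],[0,[0,0,0],0],[0,[0,0,0],0],[0,[0,0,0],0],[0,[0,0,0],0],[0,[0,0,0],0],[0,[0,0,0],0],[0,[0,0,0],0],[0,[0,0,0],0],[0,[0,0,0],0],[0,[0,0,0],0],[0,[0,0,0],0],[0,[0,0,0],0]]'
```

```text
time: 9.1
eef_pos: [620.6, -279.2, 58.3]
ee_rot: [1.945, 2.467, -0.0]
ft_force: [1.6, -1.0, -0.0]
opening: 0.193
```

```bash
python3 -m creep '[[0,[0,0,-0.02],0],[0,[0,0,-0.06],0],[0,[0,0,-0.12],0],[0,[0,0,-0.19],0],[0,[0,0,-0.27],0],[0,[0,0,-0.35],0],[0,[0,0,-0.43],0],[0,[0,0,-0.51],0],[0,[0,0,-0.59],0],[0,[0,0,-0.64],0],[0,[0,0,-0.67],0],[0,[0,0,-0.67],0]]'; python3 -c "
from h import *
p=imaging.camera('wrist');save(p,'wrist5',s=1);q=imaging.camera('side');save(q,'side5',s=1.2)
for t in['shaker','outlet']: print(t,[(np.round(d['xyz'],0).tolist(),round(d['conf'],2)) for d in imaging.landmark_of(t,q)][:3])"
```

```text
time: 10.3
eef_pos: [620.7, -279.0, 159.2]
ee_rot: [1.945, 2.466, 0.0]
ft_force: [-0.2, 0.2, -3.1]
opening: 0.19
shaker [([624.0, -280.0, 103.0], 0.82)]
outlet [([568.0, -295.0, 106.0], 0.6)]
```

View pics/wrist5.png

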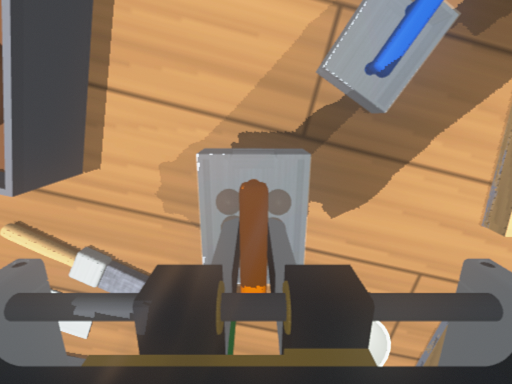

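View pics/side5.png

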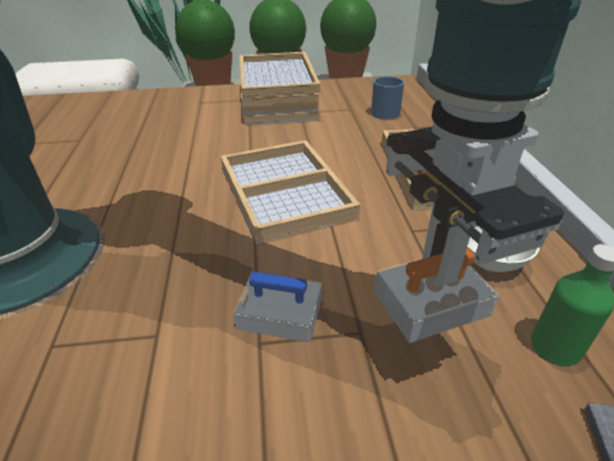

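```bash
python3 -m creep '[[0,[0.03,0,0],0],[0,[0.1,0.01,0],0],[0,[0.2,0.02,0],0],[0,[0.33,0.04,0],0],[0,[0.5,0.06,0],0],[0,[0.7,0.08,0],0],[0,[0.9,0.1,0],0]]'; python3 -m creep '[[0,[0.2,0.02,0],0],[0,[0.4,0.04,0],0],[0,[0.6,0.06,0],0],[0,[0.8,0.08,0],0],[0,[1,0.1,0],0]]'; python3 -m creep '[[0,[0.2,0.02,0],0],[0,[0.35,0.035,0],0],[0,[0.45,0.045,0],0],[0,[0.52,0.055,0],0],[0,[0.57,0.065,0],0],[0,[0.6,0.07,0],0],[0,[0.6,0.07,0],0],[0,[0.6,0.07,0],0]]';python3 -c "
from h import *
s=bot.state();M=R.from_rotvec(s['ee_rot']).as_matrix();print(s['eef_pos'],s['time'])
print(M.T@(np.array([573,95.5,105])-s['eef_pos'])/150)
p=imaging.camera('wrist');save(p,'wrist6',s=1);q=imaging.camera('top');save(q,'top6',s=1.2)
for t in['shaker','outlet','tray']: print(t,[(np.round(d['xyz'],0).tolist(),round(d['conf'],2)) for d in imaging.landmark_of(t,q)][:3])"
```

```text
time: 11.2
eef_pos: [603.2, -141.7, 158.8]
ee_rot: [-1.944, -2.467, -0.001]
ft_force: [-0.5, 0.7, -2.9]
opening: 0.187
time: 11.7
eef_pos: [582.5, 7.8, 158.9]
ee_rot: [-1.944, -2.468, -0.001]
ft_force: [0.4, 0.0, -2.9]
opening: 0.187
time: 12.5
eef_pos: [572.6, 94.3, 158.7]
ee_rot: [1.946, 2.466, -0.0]
ft_force: [0.4, -0.1, -3.0]
opening: 0.188
[572.64866778  94.34372308 158.68776905] 12.5
[0.00709601 0.00410065 0.3579153 ]
shaker [([571.0, 97.0, 101.0], 0.74)]
outlet [([519.0, 83.0, 107.0], 0.94)]
tray [([476.0, 141.0, 2.0], 0.95)]
```

View pics/wrist6.png

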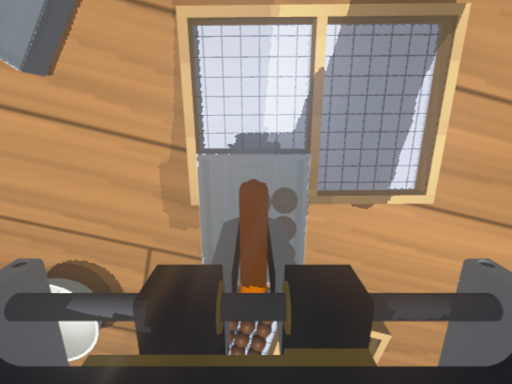

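View pics/top6.png

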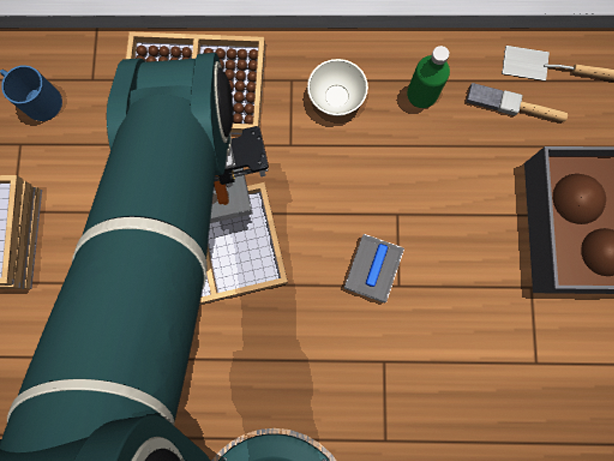

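```bash
python3 -m creep '[[0,[0,0,0.04],0],[0,[0,0,0.1],0],[0,[0,0,0.18],0],[0,[0,0,0.26],0],[0,[0,0,0.32],0],[0,[0,0,0.36],0],[0,[0,-0.27,0.36],0],[0,[0,0,0.36],0],[0,[0,0,0.36],0],[0,[0,0,0.36],0]]';python3 -c "
from h import *
p=imaging.camera('wrist');save(p,'wrist7',s=1);q=imaging.camera('side');save(q,'side7',s=1.2)
print(bot.state()['ft_force'])"
```

```text
time: 13.75
eef_pos: [573.1, 95.2, 104.6]
ee_rot: [1.945, 2.466, 0.001]
ft_force: [-0.0, -0.0, -1.9]
opening: 0.187
[ 0.25755606  0.17212238 -1.93513532]
```

View pics/wrist7.png

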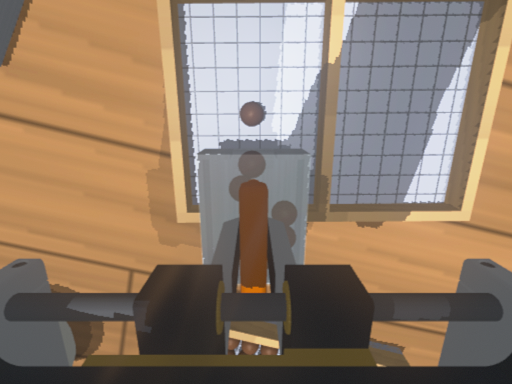

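View pics/side7.png

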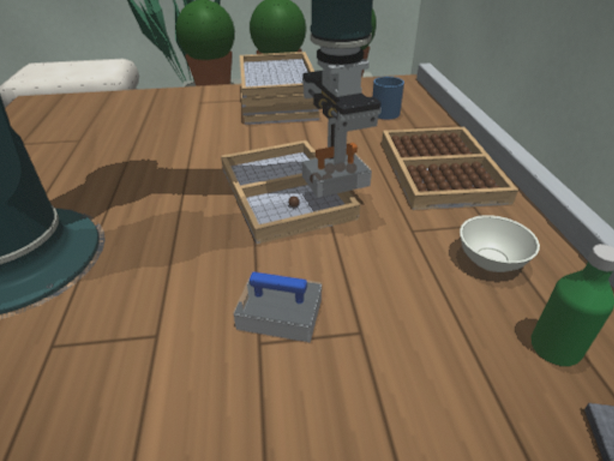

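```bash
python3 -m creep '[[0,[0,-0.27,0],0],[0,[0,0,0],0],[0,[0,0,0],0],[0,[0,0,0],0]]';python3 -c "
from h import *
p=imaging.camera('wrist');save(p,'wrist8',s=1)"
```

```text
time: 14.25
eef_pos: [573.0, 95.3, 104.9]
ee_rot: [1.945, 2.466, 0.001]
ft_force: [-0.5, -0.2, -3.6]
opening: 0.188
```

View pics/wrist8.png

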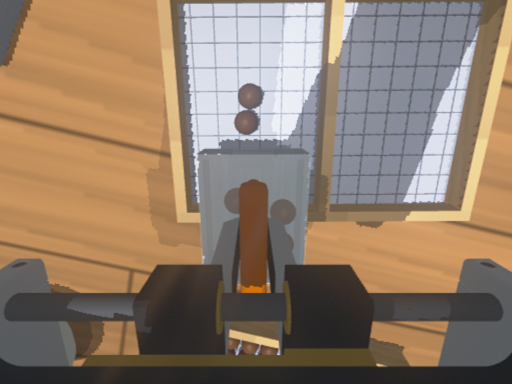

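```bash
python3 -m creep '[[0,[0.03,0,0],0],[0,[0.1,0,0],0],[0,[0.2,0,0],0],[0,[0.33,0,0],0],[0,[0.48,0,0],0],[0,[0.63,0,0],0],[0,[0.75,0,0],0],[0,[0.83,0,0],0],[0,[0.88,0,0],0],[0,[0.89,0,0],0],[0,[0.89,0,0],0],[0,[0.89,-0.27,0],0],[0,[0.89,0,0],0],[0,[0.89,0,0],0],[0,[0.89,0,0],0]]';python3 -c "
from h import *
p=imaging.camera('wrist');save(p,'wrist9',s=1)"
```

```text
time: 15.8
eef_pos: [542.2, 224.0, 104.8]
ee_rot: [1.947, 2.465, 0.0]
ft_force: [-0.4, -0.5, -3.8]
opening: 0.191
```

View pics/wrist9.png

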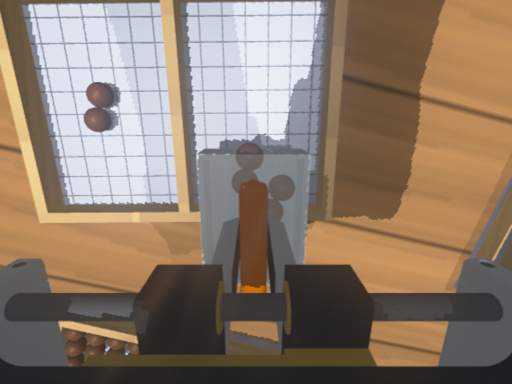

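```bash
python3 -m creep '[[0,[0,-0.27,0],0],[0,[0,0,0],0],[0,[0,0,0],0],[0,[0,0,0],0],[0,[0,0,0],0],[0,[0,-0.27,0],0],[0,[0,0,0],0],[0,[0,0,0],0],[0,[0,0,0],0],[0,[0,0,0],0]]';python3 -c "
from h import *
p=imaging.camera('wrist');save(p,'wrist10',s=1)"
```

```text
time: 16.85
eef_pos: [541.5, 225.1, 105.0]
ee_rot: [1.945, 2.467, 0.001]
ft_force: [-0.2, 0.6, -2.6]
opening: 0.189
```

View pics/wrist10.png

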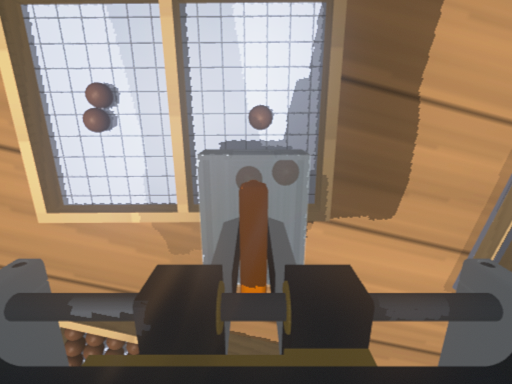

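```bash
python3 -m creep '[[0,[0,-0.27,0],0],[0,[0,0,0],0],[0,[0,0,0],0],[0,[0,0,0],0],[0,[0.13,0,0],0],[0,[-0.13,0,0],0],[0,[0.13,0,0],0],[0,[0,0,0],0],[0,[0,-0.27,0],0],[0,[0,0,0],0],[0,[0,0,0],0],[0,[0,0,0],0],[0,[0,0,0],0]]';python3 -c "
from h import *
p=imaging.camera('wrist');save(p,'wrist11',s=1)"
```

```text
time: 18.2
eef_pos: [541.4, 225.2, 105.0]
ee_rot: [1.945, 2.467, 0.001]
ft_force: [0.6, -1.4, -2.2]
opening: 0.191
```

View pics/wrist11.png

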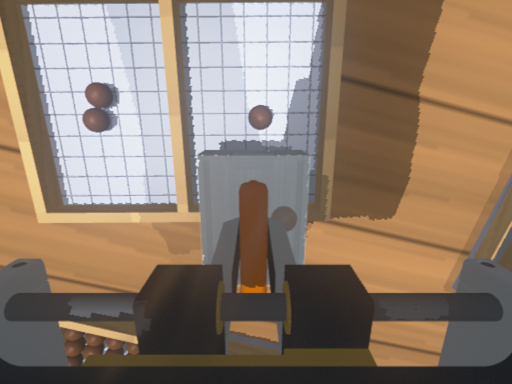

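```bash
python3 -m creep '[[0,[0,0.03,0],0],[0,[0,0.08,0],0],[0,[0,0.14,0],0],[0,[0,0.19,0],0],[0,[0,0.2,0],0],[0,[0,0.2,0],0],[0,[0,-0.1,0],0],[0,[0,-0.4,0],0],[0,[0,-0.1,0],0],[0,[0,0.2,0],0],[0,[0,0.2,0],0],[0,[0,0.2,0],0],[0,[0,0.2,0],0]]';python3 -c "
from h import *
p=imaging.camera('wrist');save(p,'wrist12',s=1)"
```

```text
time: 19.55
eef_pos: [569.9, 231.7, 104.5]
ee_rot: [-1.945, -2.467, 0.001]
ft_force: [-0.4, -0.5, -2.5]
opening: 0.189
```

View pics/wrist12.png

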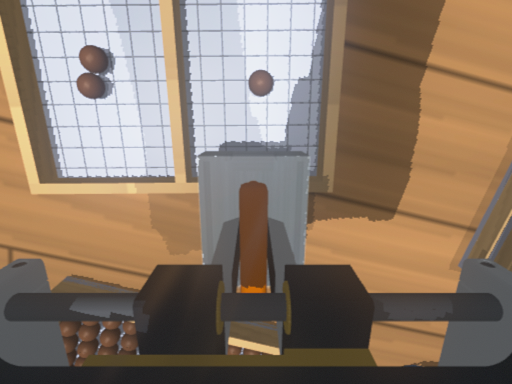

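```bash
python3 -m creep '[[0,[0,-0.08,0],0],[0,[0,-0.27,0],0],[0,[0,-0.6,0],0],[0,[0,-0.6,0],0],[0,[0,-0.6,0],0],[0,[0,-0.6,0],0],[0,[0,-0.6,0],0]]';python3 -c "
from h import *
p=imaging.camera('wrist');save(p,'wrist13',s=1);q=imaging.camera('side');save(q,'side13',(180,100,330,200),5)"
```

```text
time: 20.3
eef_pos: [483.8, 211.2, 104.9]
ee_rot: [1.945, 2.466, 0.001]
ft_force: [0.3, 0.0, -2.4]
opening: 0.187
```

View pics/wrist13.png

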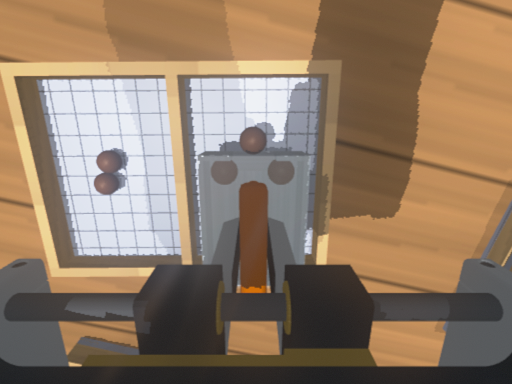

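View pics/side13.png

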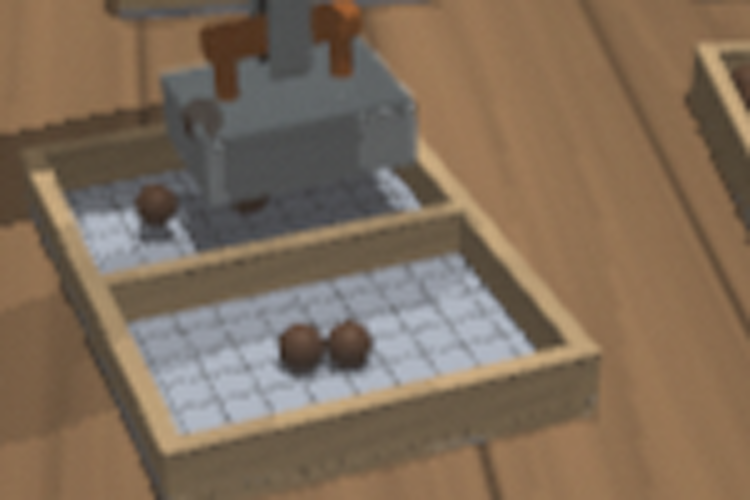

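```bash
python3 -m creep '[[0,[0.25,0,0],0],[0,[0.25,0.33,0],0],[0,[0.25,0.4,0],0],[0,[0.25,0.4,0],0],[0,[0.25,0.4,0],0]]';python3 -c "
from h import *
p=imaging.camera('wrist');save(p,'wrist14',s=1);q=imaging.camera('side');save(q,'side14',(180,100,330,200),5)"
```

```text
time: 20.9
eef_pos: [532.3, 261.0, 104.2]
ee_rot: [-1.946, -2.466, 0.002]
ft_force: [-0.1, -0.9, -2.6]
opening: 0.187
```

View pics/wrist14.png

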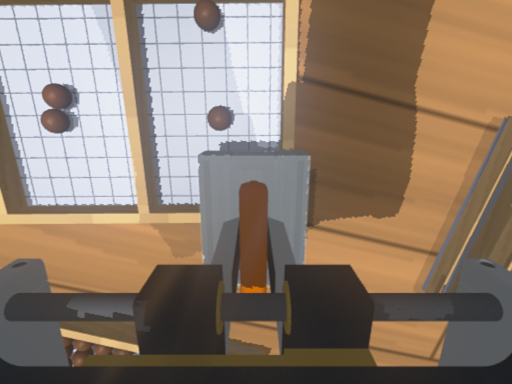

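View pics/side14.png

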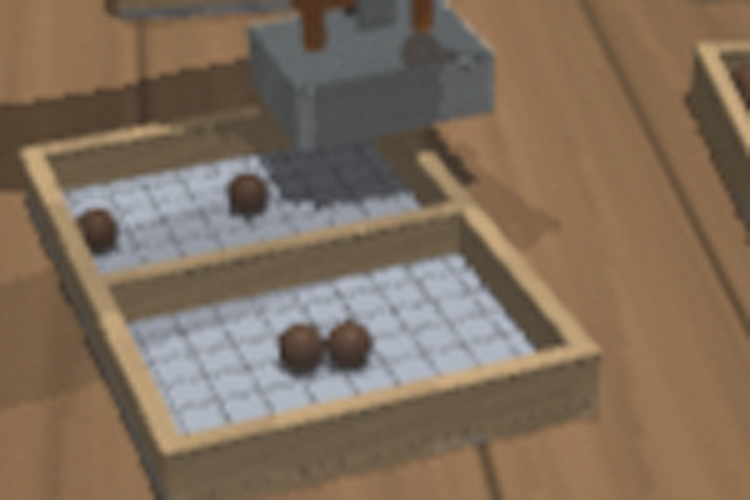

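```bash
python3 -m creep '[[0,[-0.08,0,0],0],[0,[-0.18,-0.02,0],0],[0,[-0.25,-0.1,0],0],[0,[-0.25,-0.27,0],0],[0,[-0.25,-0.58,0],0],[0,[-0.25,-0.58,0],0],[0,[-0.25,-0.58,0],0],[0,[-0.25,-0.58,0],0],[0,[-0.25,-0.58,0],0]]';python3 -c "
from h import *
p=imaging.camera('wrist');save(p,'wrist15',s=1);q=imaging.camera('side');save(q,'side15',(180,100,330,200),5)"
```

```text
time: 21.9
eef_pos: [457.6, 204.4, 104.8]
ee_rot: [1.946, 2.466, 0.001]
ft_force: [-0.1, 0.0, -2.2]
opening: 0.186
```

View pics/wrist15.png

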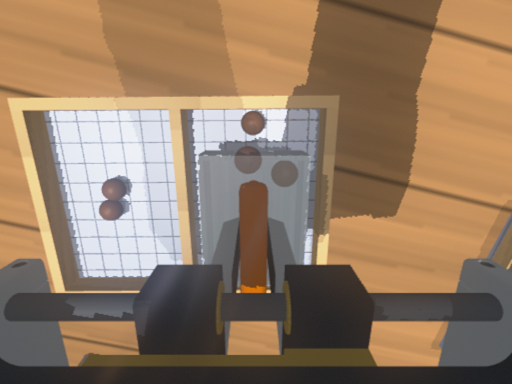

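View pics/side15.png

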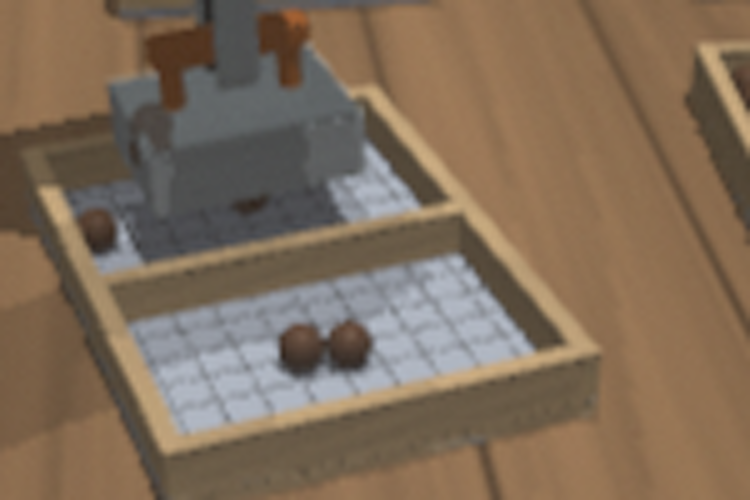

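```bash
python3 -m creep '[[0,[0,0.33,0],0],[0,[0,0.55,0],0],[0,[0,0.6,0],0],[0,[0,0.6,0],0],[0,[0,0.6,0],0]]';python3 -c "
from h import *
p=imaging.camera('wrist');save(p,'wrist16',s=1)"
```

```text
time: 22.5
eef_pos: [543.5, 225.3, 104.3]
ee_rot: [-1.945, -2.466, 0.002]
ft_force: [-0.2, -0.4, -2.6]
opening: 0.191
```

View pics/wrist16.png

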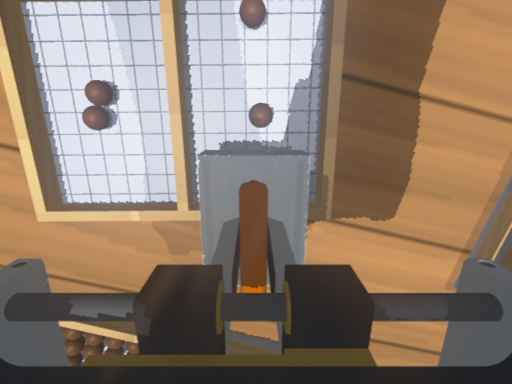

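```bash
python3 -m creep '[[0,[0,-0.08,0],0],[0,[0,-0.28,0],0],[0,[0,-0.6,0],0],[0,[0,-0.27,0],0],[0,[0,-0.1,0],0],[0,[0,-0.03,0],0],[0,[0,0,0],0],[0,[0,0,0],0]]';python3 -c "
from h import *
p=imaging.camera('wrist');save(p,'wrist17',s=1);q=imaging.camera('side');save(q,'side17',(180,100,330,200),5)"
```

```text
time: 23.35
eef_pos: [543.9, 225.6, 104.6]
ee_rot: [-1.945, -2.467, 0.001]
ft_force: [0.5, 0.5, -1.8]
opening: 0.191
```

View pics/wrist17.png

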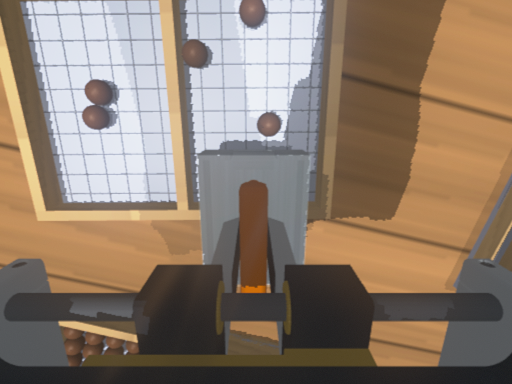

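View pics/side17.png

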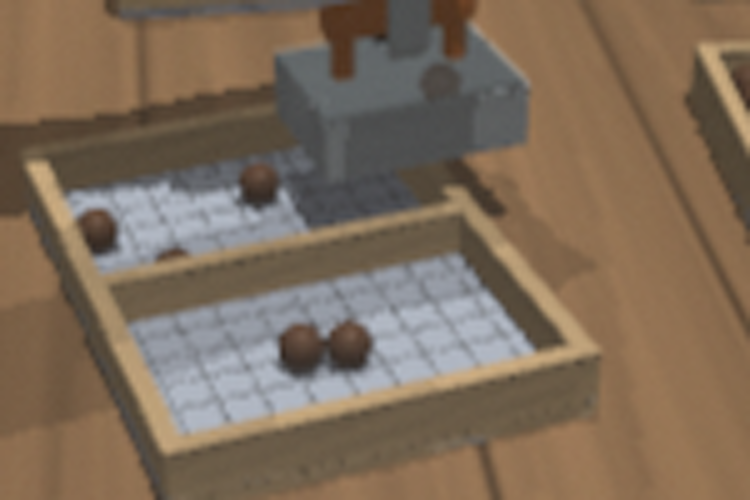

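```bash
python3 -m creep '[[0,[0,-0.08,0],0],[0,[0,-0.28,0],0],[0,[0,-0.6,0],0],[0,[0,-0.27,0],0],[0,[0,-0.1,0],0],[0,[0,-0.03,0],0],[0,[0,0,0],0],[0,[0,0,0],0],[0,[0,-0.08,0],0],[0,[0,-0.28,0],0],[0,[0,-0.58,0],0],[0,[0,-0.58,0],0],[0,[0,-0.58,0],0],[0,[0,-0.58,0],0]]';python3 -c "
from h import *
p=imaging.camera('wrist');save(p,'wrist18',s=1);q=imaging.camera('side');save(q,'side18',(180,100,330,200),5)"
```

```text
time: 24.85
eef_pos: [460.2, 205.7, 105.1]
ee_rot: [1.945, 2.467, 0.001]
ft_force: [0.5, 0.1, -2.8]
opening: 0.187
```

View pics/wrist18.png

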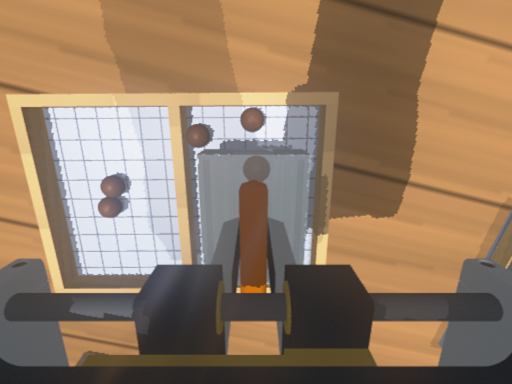

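View pics/side18.png

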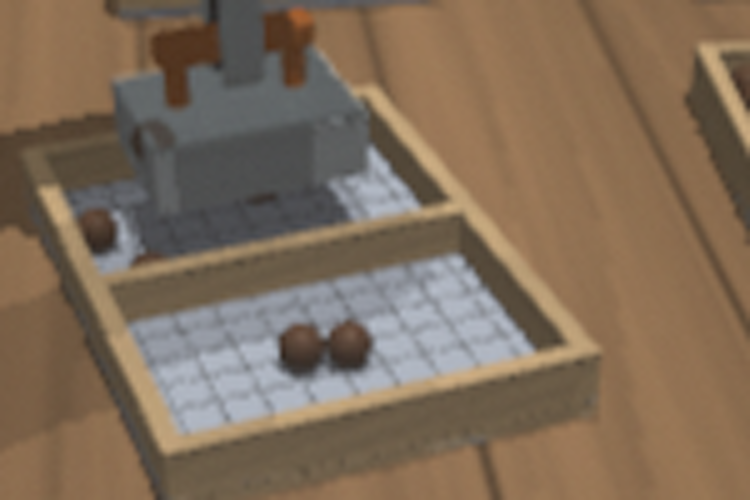

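```bash
python3 -m creep '[[0,[0,0.33,0],0],[0,[0,0.6,0],0],[0,[0,0.65,0],0],[0,[0,0.65,0],0],[0,[0,0.65,0],0],[0,[0,0.57,0],0],[0,[0,0.37,0],0],[0,[0,0.04,0],0],[0,[0,0.37,0],0],[0,[0,0.65,0],0],[0,[0,0.7,0],0],[0,[0,0.7,0],0],[0,[0,0.7,0],0]]';python3 -c "
from h import *
p=imaging.camera('wrist');save(p,'wrist19',s=1);q=imaging.camera('side');save(q,'side19',(180,100,330,200),5)"
```

```text
time: 26.25
eef_pos: [560.7, 229.6, 104.6]
ee_rot: [-1.945, -2.466, 0.001]
ft_force: [-0.5, 0.8, -2.5]
opening: 0.191
```

View pics/wrist19.png

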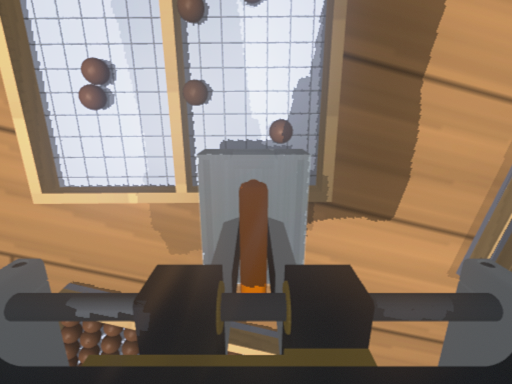

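View pics/side19.png

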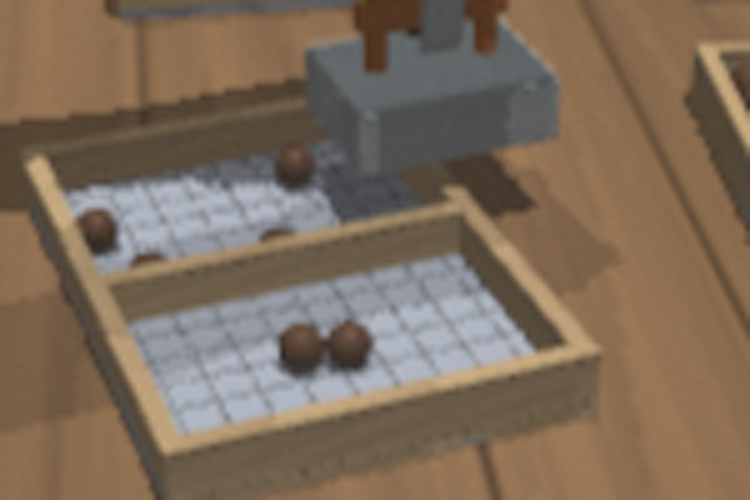

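```bash
python3 -m creep '[[0,[0,0,-0.15],0],[0,[0,0,-0.36],0],[0,[-0.1,0,-0.4],0],[0,[-0.3,0,-0.4],0],[0,[-0.6,-0.1,-0.4],0],[0,[-0.9,-0.1,-0.4],0],[0,[-1,-0.1,-0.4],0]]';python3 -m creep '[[0,[-0.3,0,0],0],[0,[-0.6,-0.05,0],0],[0,[-0.9,-0.1,0],0],[0,[-1,-0.1,0],0]]';python3 -m creep '[[0,[-0.3,0,0],0],[0,[-0.6,-0.05,0],0],[0,[-0.9,-0.1,0],0],[0,[-1,-0.1,0],0]]';python3 -m creep '[[0,[-0.15,0,0],0],[0,[-0.3,-0.05,0],0],[0,[-0.39,-0.1,0],0],[0,[-0.39,-0.1,0],0],[0,[-0.39,-0.1,0],0],[0,[-0.39,-0.1,0],0]]';python3 -c "
from h import *
s=bot.state();M=R.from_rotvec(s['ee_rot']).as_matrix();print(s['eef_pos'],s['time'])
print(M.T@(np.array([620.7,-279,58.3])-s['eef_pos'])/150)
p=imaging.camera('wrist');save(p,'wrist20',s=1);q=imaging.camera('side');save(q,'side20',s=1.2)
p=imaging.camera('top');save(p,'top20',s=1.5)
for t in['shaker','outlet','shaker_empty']: print(t,[(np.round(d['xyz'],0).tolist(),round(d['conf'],2)) for d in imaging.landmark_of(t,q)][:3])"
```

```text
time: 27.05
eef_pos: [582.0, 74.7, 164.6]
ee_rot: [1.951, 2.461, -0.002]
ft_force: [0.2, -1.0, -1.5]
opening: 0.189
time: 27.45
eef_pos: [601.5, -74.6, 164.5]
ee_rot: [1.952, 2.461, -0.003]
ft_force: [0.7, 0.2, -2.1]
opening: 0.19
time: 27.85
eef_pos: [621.4, -223.6, 164.4]
ee_rot: [1.951, 2.461, -0.003]
ft_force: [0.2, -0.6, -2.0]
opening: 0.189
time: 28.45
eef_pos: [622.4, -277.0, 164.6]
ee_rot: [-1.943, -2.468, -0.001]
ft_force: [-0.3, 0.2, -3.0]
opening: 0.19
[ 622.38470298 -277.02890806  164.64940596] 28.45
[-0.01065122 -0.01418539  0.70898486]
shaker [([623.0, -276.0, 103.0], 0.9)]
outlet [([573.0, -292.0, 112.0], 0.72)]
shaker_empty [([446.0, -181.0, -2.0], 0.88)]
```

View pics/side20.png

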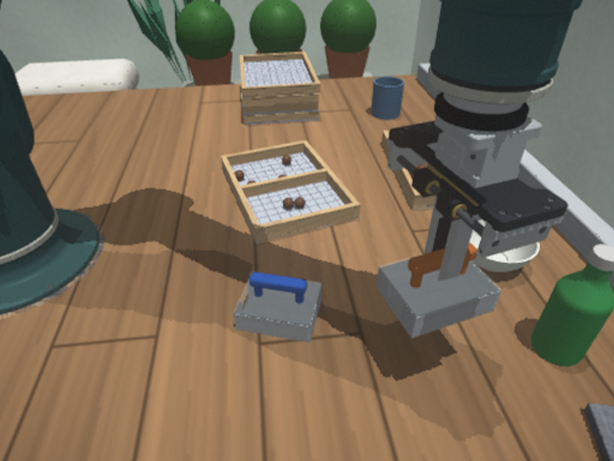

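View pics/top20.png

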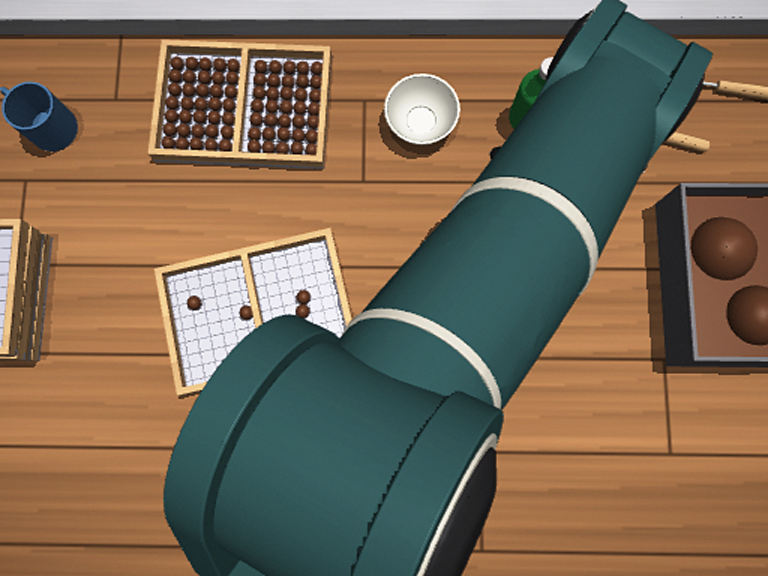

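```bash
python3 -m creep '[[0,[0,0,0.15],0],[0,[0,0,0.35],0],[0,[0,0,0.5],0],[0,[0,0,0.6],0],[0,[0,0,0.65],0],[0,[0,0,0.68],0],[0,[0,0,0.68],0],[0,[0,0,0.68],0]]';python3 -m creep '[[0,[0,0,0.01],0],[0,[0,0,0.02],0],[0,[0,0,0.03],0],[0,[0,0,0.03],0],[0,[0,0,0.03],0]]'; python3 -c "
from h import *
q=imaging.camera('side');save(q,'side21',(280,200,450,340),4.5)
for t in['shaker','outlet','shaker_empty']: print(t,[(np.round(d['xyz'],0).tolist(),round(d['conf'],2)) for d in imaging.landmark_of(t,q)][:3])"
```

```text
time: 29.55
eef_pos: [622.5, -278.9, 63.7]
ee_rot: [1.945, 2.466, 0.0]
ft_force: [0.4, -0.3, -2.6]
opening: 0.188
time: 30.05
eef_pos: [622.3, -278.6, 58.7]
ee_rot: [1.945, 2.466, 0.0]
ft_force: [-1.6, 1.3, 5.4]
opening: 0.191
shaker [([624.0, -277.0, 4.0], 0.56)]
outlet [([570.0, -292.0, 6.0], 0.84)]
shaker_empty [([441.0, -186.0, -3.0], 0.73)]
```

View pics/side21.png

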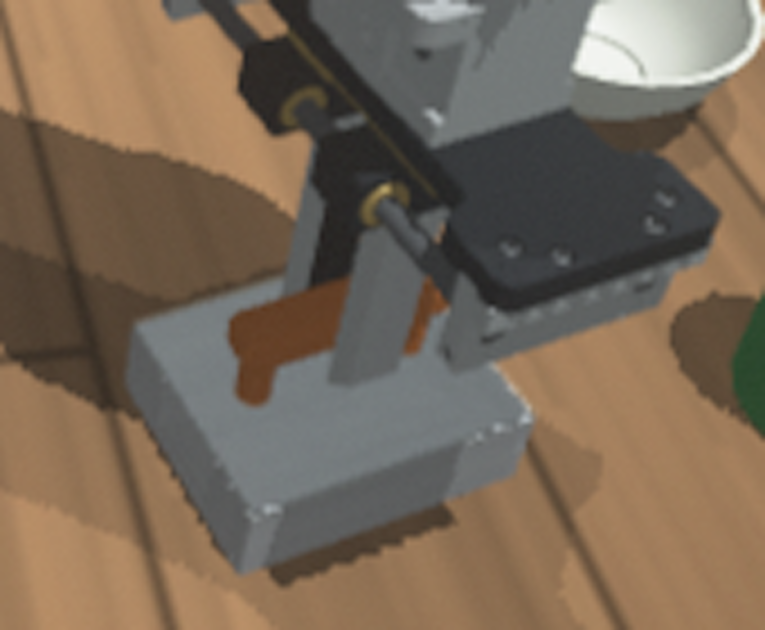

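```bash
python3 -m creep '[[0.4,[0,0,0],0],[0.4,[0,0,0],0],[0.4,[0,0,0],0],[0.4,[0,0,0],0],[0.6,[0,0,0],0],[0.6,[0,0,0],0],[0.6,[0,0,0],0],[0.6,[0,0,0],0]]'; python3 -c "
from h import *
q=imaging.camera('side');save(q,'side22',(280,200,450,340),4.5)"
```

```text
time: 31.05
eef_pos: [622.0, -278.7, 58.3]
ee_rot: [1.945, 2.467, -0.0]
ft_force: [0.4, -0.0, 0.0]
opening: 0.597
```

View pics/side22.png

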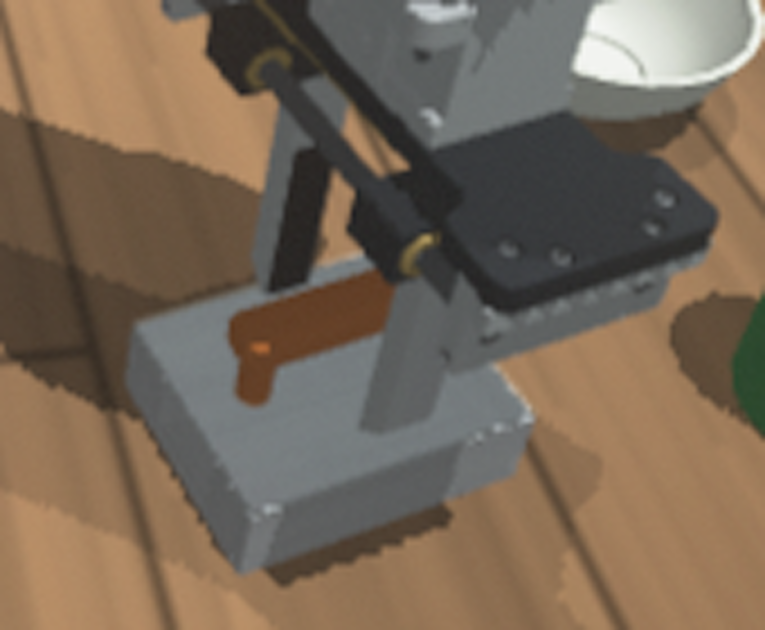

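Released, standing. Retreat upwards and step the arm clear for a final look at the tray.

```bash
python3 -m creep '[[0.6,[0,0,-0.1],0],[0.6,[0,0,-0.3],0],[0.6,[0,0,-0.6],0],[0.6,[0,0,-0.9],0],[0.6,[0,0,-1],0],[0.6,[0,0,-1],0]]'; python3 -m creep '[[0.6,[-0.2,0,0],0],[0.6,[-0.5,0,0],0],[0.6,[-0.8,0,0],0],[0.6,[-1,0,0],0],[0.6,[-1,0,0],0],[0.6,[-1,0,0],0],[0.6,[-1,0,0],0],[0.6,[-1,0,0],0]]'; python3 -c "
from h import *
p=imaging.camera('top');save(p,'top23',s=1.5);q=imaging.camera('side');save(q,'side23',s=1.5)
c=np.array([475,140]);a=np.radians(14.1);B=np.array([[np.cos(a),np.sin(a)],[-np.sin(a),np.cos(a)]])
for n,i in(('top',p),('side',q)):
  for t in['shaker','shaker_empty']: print(n,t,[(np.round(d['xyz'],0).tolist(),round(d['conf'],2)) for d in imaging.landmark_of(t,i)][:2])
  for d in imaging.landmark_of('ball1',i): print(n,(B@(np.array(d['xyz'])[:2]-c)).round(),round(d['xyz'][2]),round(d['conf'],2))
"
```

```text
time: 31.7
eef_pos: [623.0, -279.2, 212.0]
ee_rot: [1.942, 2.463, 0.003]
ft_force: [0.2, -1.0, -0.4]
opening: 0.6
time: 32.5
eef_pos: [657.4, -423.1, 208.4]
ee_rot: [-1.944, -2.468, -0.001]
ft_force: [0.5, -0.3, -0.1]
opening: 0.602
top shaker [([622.0, -276.0, -3.0], 0.58)]
top shaker_empty []
top [-65.  17.] 18 0.64
top [40. 94.] 23 0.6
top [ 2. 15.] 21 0.59
top [-12. -68.] 20 0.53
top [-75.  66.] 26 0.52
top [ 10. -76.] 23 0.38
side shaker [([622.0, -275.0, 3.0], 0.77)]
side shaker_empty [([442.0, -184.0, -1.0], 0.69)]
side [ 12. -74.] 24 0.58
side [42. 97.] 16 0.51
side [-112. -304.] -6 0.51
side [-77.  67.] 22 0.5
side [-11. -71.] 21 0.49
```

View pics/top23.png

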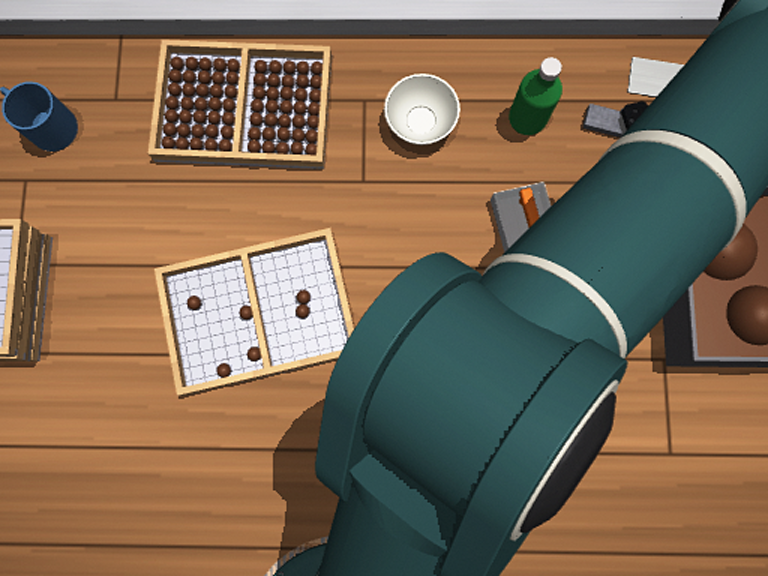

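View pics/side23.png

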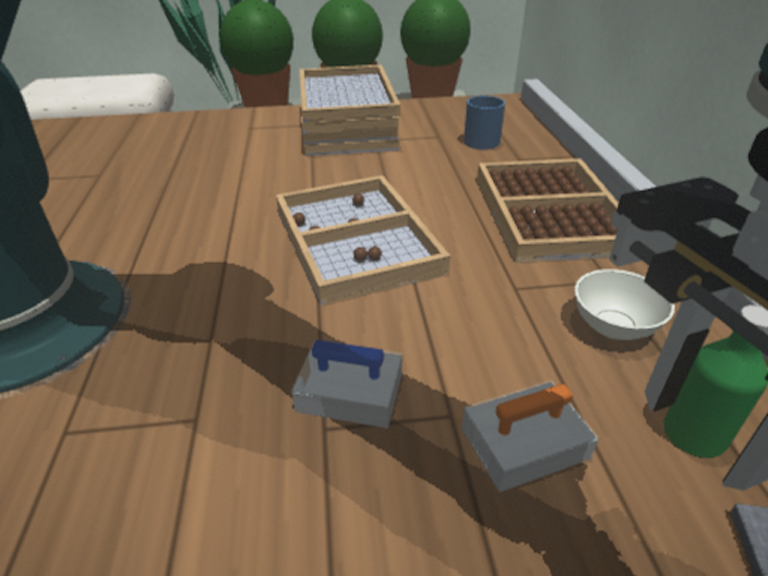

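```bash
python3 -c "
from station import bot
s=bot.state();print(s['time'],s['ft_force']);print(bot.close_job())"
```

```text
32.9 [-0.42996173  0.5769984  -0.57196791]
the job is handed in; nothing more can be done
None
```

I shook all six balls into the tray, two in the right (-y) half and four in the left (+y) half. I then set the shaker back upright at its starting spot and let go. I handed the job in at 32.9 s of the 58 s allowed. The interface can't tilt the tool, so I got the balls out with the shaker level, using quick back-and-forth jerks along its length and a few sideways steps.

**What went wrong on the way:** the first grasp missed because I lifted before the fingers had closed. It didn't disturb anything, and the second grasp held.

**Last checks:**
- **Balls (top camera):** all six are inside the frame at floor height. The two nearest the dividing lath are about 15 and 17 mm from its centre line. The balls visible in the previous top picture had not moved.
- **Balls (side camera):** the network reported only four of the six, because the lath partly hides the other two. It also reported one false ball off the tray.
- **Full shaker:** it stands upright and released at about (622, -276) mm. The height readings of -3 and +3 mm are within the network's error.
- **Empty shaker:** it reads (442, -184) mm in the side view, against (444, -183) at the start, so it hasn't moved. The top view couldn't see it because the arm was in the way.
- **Arm:** it is clear of everything, with the force reading near zero.

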